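# Put the dry chopping boards away in order of size

## Task

The four chopping boards in the grey draining stand are dry: put them away in the wooden board rack, one to a slot, so that all six boards stand in order of size along the row, largest at one end and smallest at the other. The pale wooden board and the red one are already in their right slots, so leave those two standing where they are and work out from them which end is the large one. Every board stands upright on the rack's floor, centred in its slot to within about a centimetre, and none is knocked over.

Things in the scene. Friction and masses are not known exactly. Their poses are not given: they have to be found in the camera images.
- walnut_center (a point): centre (half-way up) of the dark brown wooden chopping board, largest of six: 155 mm wide along its x, 150 high along z, 12 thick along y, under 0.3 kg; hanging hole in an upper corner, grip the middle of the upper edge. Starts on edge in the draining stand: slots 60 mm apart, floor wires 18 mm above the worktop, hoops as in the rack (tops 64 mm above the floor)
- green_center (a point): centre (half-way up) of the dull green plastic chopping board, 3rd of six: 135 mm wide along its x, 130 high along z, 12 thick along y, under 0.3 kg; hanging hole in an upper corner, grip the middle of the upper edge. Starts on edge in the draining stand: slots 60 mm apart, floor wires 18 mm above the worktop, hoops as in the rack (tops 64 mm above the floor)
- mustard_center (a point): centre (half-way up) of the mustard-yellow plastic chopping board, 4th of six: 125 mm wide along its x, 120 high along z, 12 thick along y, under 0.3 kg; hanging hole in an upper corner, grip the middle of the upper edge. Starts on edge in the draining stand: slots 60 mm apart, floor wires 18 mm above the worktop, hoops as in the rack (tops 64 mm above the floor)
- blue_center (a point): centre (half-way up) of the dark blue plastic chopping board, smallest (6th) of six: 105 mm wide along its x, 100 high along z, 12 thick along y, under 0.3 kg; hanging hole in an upper corner, grip the middle of the upper edge. Starts on edge in the draining stand: slots 60 mm apart, floor wires 18 mm above the worktop, hoops as in the rack (tops 64 mm above the floor)
- beech_center (a point): centre of the pale wooden chopping board, 2nd of six: 145 mm wide along its x, 140 high along z, 12 thick along y. Already in the rack, standing in its second slot from one end or the other (which end differs from start to start); it stays there
- red_center (a point): centre of the brick-red plastic chopping board, 5th of six: 115 mm wide along its x, 110 high along z, 12 thick along y. Already in the rack, standing in its second slot from one end or the other (which end differs from start to start); it stays there
- slot_1: empty slot of the fixed wooden rack, the left (+y) end slot of six, 50 mm apart: two wire hoops 100 mm long, 16 mm clear between them up to 45 mm, then flaring to 32 mm at their tops, 64 mm above the slot's floor. Origin: centre of the slot's floor (14 mm above the worktop), on which the board stands; x along the slot, y across it, z up
- slot_3: empty slot of the fixed wooden rack, third from the left of six, 50 mm apart: two wire hoops 100 mm long, 16 mm clear between them up to 45 mm, then flaring to 32 mm at their tops, 64 mm above the slot's floor. Origin: centre of the slot's floor (14 mm above the worktop), on which the board stands; x along the slot, y across it, z up
- slot_4: empty slot of the fixed wooden rack, fourth from the left of six, 50 mm apart: two wire hoops 100 mm long, 16 mm clear between them up to 45 mm, then flaring to 32 mm at their tops, 64 mm above the slot's floor. Origin: centre of the slot's floor (14 mm above the worktop), on which the board stands; x along the slot, y across it, z up
- slot_6: empty slot of the fixed wooden rack, the right (-y) end slot of six, 50 mm apart: two wire hoops 100 mm long, 16 mm clear between them up to 45 mm, then flaring to 32 mm at their tops, 64 mm above the slot's floor. Origin: centre of the slot's floor (14 mm above the worktop), on which the board stands; x along the slot, y across it, z up

How it is judged:
At the end, for the whole second after the job is handed in: From the pale wooden board's end the slots hold dark brown, pale wooden, green, mustard, red, blue: centres within 18 mm of their slots seen from above, on the floor within 5 mm, upright within 0.15 rad; pale wooden and red within 18 mm of their start; all released and at rest (((horizontal distance between beech_center and slot_1 below 0.075 m and horizontal distance between walnut_center and slot_1 below 0.018 m and z of walnut_center in the frame of slot_1 between 0.07 and 0.08 m and angle between each of walnut_center, green_center, mustard_center, blue_center's own z axis and vertical below 0.15 rad and horizontal distance between green_center and slot_3 below 0.018 m and z of green_center in the frame of slot_3 between 0.06 and 0.07 m and horizontal distance between mustard_center and slot_4 below 0.018 m and z of mustard_center in the frame of slot_4 between 0.055 and 0.065 m and horizontal distance between blue_center and slot_6 below 0.018 m and z of blue_center in the frame of slot_6 between 0.045 and 0.055 m) or (horizontal distance between beech_center and slot_6 below 0.075 m and horizontal distance between walnut_center and slot_6 below 0.018 m and z of walnut_center in the frame of slot_6 between 0.07 and 0.08 m and angle between each of walnut_center, green_center, mustard_center, blue_center's own z axis and vertical below 0.15 rad and horizontal distance between green_center and slot_4 below 0.018 m and z of green_center in the frame of slot_4 between 0.06 and 0.07 m and horizontal distance between mustard_center and slot_3 below 0.018 m and z of mustard_center in the frame of slot_3 between 0.055 and 0.065 m and horizontal distance between blue_center and slot_1 below 0.018 m and z of blue_center in the frame of slot_1 between 0.045 and 0.055 m)) and distance of each of beech_center, red_center from where it was at the start of the episode below 0.018 m and angle between each of beech_center, red_center's own z axis and vertical below 0.15 rad and linear speed of each of board_walnut, board_beech, board_green, board_mustard, board_red, board_blue below 0.03 m/s and angular speed of each of board_walnut, board_beech, board_green, board_mustard, board_red, board_blue below 0.6 rad/s); the robot touches nothing.
It fails at once if a chopping board is knocked over (tipped more than 0.8 rad) (angle between any of walnut_center, beech_center, green_center, mustard_center, red_center, blue_center's own z axis and vertical above 0.8 rad).
It fails at once if the pale wooden or the red board is taken out of its slot or pushed more than 40 mm (distance of any of beech_center, red_center from where it was at the start of the episode above 0.04 m).
It also fails if it takes over 96 s, if anything falls off the work surface, if the arm or the gripper's body presses on something with over 40 N, if the wrist force passes 120 N, or if a joint passes its speed limit or range.

## Robot

A 7-joint arm with a two-finger parallel gripper is mounted at the origin on a cart in front of the work surface, level with it; the furniture and walls round the work are solid. World frame = base frame: x ahead of the robot, y to its left, z up, the work surface at z = 0. Lengths are in m, angles in rad, forces in N, time in s.
With the tool pointing down it reaches from about 0.4 to 0.875 m from the base axis. Payload 19.3 kg.
Tool frame: the origin (TCP) lies at the very end of the fingers, on their centre line; the grasp point (between the pads) lies 19 mm behind it; z points along the fingers, y is the direction in which the jaws open and shut (so a half turn about z gives the same grasp; the last joint's range is limited). The gripper opens to 85 mm and grips with 20 to 120 N. Pads are 22 mm wide; open, the fingers measure 114 mm over their backs; the gripper's body (76 mm by 85 mm) begins 54 mm behind the grasp point. The pads swing forward as they close: fully open they stand 13 mm farther back than shut.
Start: joints at [1.12, 0.521, -0.036, 1.599, 0.021, 1.021, -0.113], TCP at [0.232, -0.58, 0.231] pointing down, gripper open.
Joint ranges: [-2.91, 2.91], [-0.3, 2.13], [-1.5, 1.42], [0.17, 2.43], [-1.26, 4.41], [0.16, 1.93], [-2.52, 2.52]. Speed limits (rad/s): [1.89, 1.89, 2.39, 2.39, 3.01, 3.01, 3.01].

## Interface

Orientations are given as [roll, pitch, yaw] about the fixed x, y, z axes, in that order (R = Rz(yaw) Ry(pitch) Rx(roll)).
In Python, from workcell import bot gives the robot as it stands.
- The arm moves only by the tool carry_out, never from a script. Its argument "targets" is a list of rows, each a list of 7 numbers: the shift along the tool's x, y, z in mm, then the turn, a rotation vector about the tool's x, y, z in units of 6 degrees (1.0 is 6 degrees), then the closure in counts, from 0 (fully open) to 255 (shut). A call has 1 to 5 rows; each row shifts and turns the commanded pose from where the row before left it, along the tool's axes as they then stand; what a row does not reach is not made up. A row lasts 1/12 s, in which the tool goes at most 41.7 mm and 7.16 degrees, less where a joint would pass 70% of its speed; a pose out of reach is approached as far as the arm can. A call is refused whole if a number of a shift passes 41.7 or a number of a turn 1, either way. A call with a gripper value outside its range is refused whole. The fingers move at their own pace and stop on an object; "force" is the grip in N (left out, the last holds). Time passes only in rows, so rows that do not move let the fingers close. It gives the time, the measured TCP pose, the force and the opening at its end, in the units of the state.
- bot.observe(): the state, without advancing time (a new reading comes with each control period).
- bot.grab_frame(name): name is "scene" or "top" or "wrist"; returns a dict with "color" (420x560x3 uint8, red, green, blue), "z_map" (420x560 float32, m along the optical axis (not along the pixel's ray), 0 where there is no reading), "K" (3x3 intrinsics, pixels), "k1" (the pictures are not rectified: a ray, as slopes to the right and down, at radius r is drawn at 1 + k1 r^2 times it, then the intrinsics apply), "cam_to_world" (4x4, takes a point from camera to world coordinates); the wrist camera has in their place "T_tool_cam" (4x4, takes a point from camera to tool coordinates, whose origin is the TCP and whose axes are the flange's). Camera axes: x right, y down, z forward; pixel columns grow to the right and rows downward; lengths in m; the calibration is good to about 2 mm. A picture is of the moment at which its call begins: read the wrist's pose just before it.
- bot.job_done(): hands the job in, once; it reports no verdict.
The state is a dict: "clock": time; "qpos": joint angles; "qd": joint speeds; "joint_efforts": joint torques, N m; "position": TCP position; "tool_rot": TCP orientation; "force": force on the tool from outside, world axes, zero at the start; "moment": the same for the moment, N m; "grip_width": finger opening in m.
Only numpy, scipy, OpenCV 4.12 (cv2) and the standard library are available. Lean on these libraries where they do the work, as an engineer would, in place of code of your own. Each camera call takes 0.05 s, during which the arm holds its last target. There are 200 camera calls.

## Working session

There is one attempt and no reset: what is moved stays moved. The work goes in short steps, Python scripts to look and compute and a tool call to move; the robot and the scene stay as the last step left them, time stands still between calls to the robot, and variables do not carry over. Pictures are saved under pics/ and viewed, about 12 in all and at most 16, crops included, and the job is handed in when it is done.

Besides the shell and the picture viewer there is one more tool, called after ">>>" as name(argument=value, ...), one argument or row to a line, values as JSON. carry_out: Moves the arm, as the interface text tells. Its arguments: {"type":"object","properties":{"targets":{"type":"array","items":{"type":"array","items":{"type":"number"}}},"force":{"type":"number"}},"required":["targets"]}

```bash
mkdir -p pics; ls; cat > h.py <<'E'
import numpy as np, cv2
from workcell import bot
def save(f,n): cv2.imwrite(f'pics/{n}.png',f['color'][:,:,::-1])
E
python3 - <<'E'
from h import *
print(bot.observe())
for n in('scene','top'):
    f=bot.grab_frame(n); save(f,n+'0'); np.savez(n+'0.npz',**f); print(n,f['K'].tolist(),f['k1'],np.round(f['cam_to_world'],3).tolist())
cv2.imwrite('pics/both.png',np.hstack([cv2.imread('pics/scene0.png'),cv2.imread('pics/top0.png')])[:, :])
E
```

```text
pics
{'clock': 0.0, 'qpos': array([ 1.11978887,  0.52201203, -0.03636687,  1.59997828,  0.02118382,
        1.02109792, -0.11277098]), 'qd': array([-5.79108568e-04,  9.64452314e-04, -2.63122408e-05,  1.11653888e-03,
       -7.19491534e-04,  2.44470697e-04, -1.86289673e-04]), 'joint_efforts': array([-1.50871278e-03, -9.27110553e+01,  1.97883099e+00, -3.69936311e+01,
        1.75639131e-02,  8.25243071e-03,  9.27771993e-06]), 'position': array([ 0.23216541, -0.57992931,  0.23073716]), 'tool_rot': array([-3.14048191e+00,  4.52526147e-05,  3.80851753e-01]), 'force': array([-0.52620101,  0.3470926 , -0.42877177]), 'moment': array([0.03208771, 0.04638255, 0.00692448]), 'grip_width': 0.08543813812208256}
scene [[425.0032059466582, 0.0, 287.9064119161296], [0.0, 425.0032059466582, 205.7658263284932], [0.0, 0.0, 1.0]] -0.0006666182616121314 [[-0.566, -0.378, 0.733, -0.063], [-0.825, 0.259, -0.503, 0.428], [-0.0, -0.889, -0.458, 0.482], [0.0, 0.0, 0.0, 1.0]]
top [[407.9132184911407, 0.0, 281.64164147943745], [0.0, 407.9132184911407, 212.77569709620306], [0.0, 0.0, 1.0]] -0.11919134754051362 [[-0.021, -0.98, 0.197, 0.397], [-1.0, 0.017, -0.021, -0.012], [0.017, -0.197, -0.98, 0.927], [0.0, 0.0, 0.0, 1.0]]
```

View pics/scene0.png

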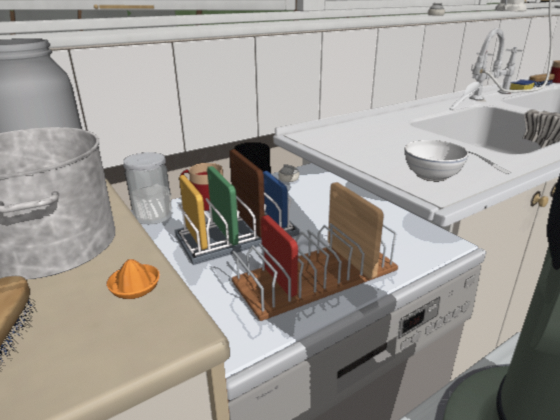

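View pics/top0.png

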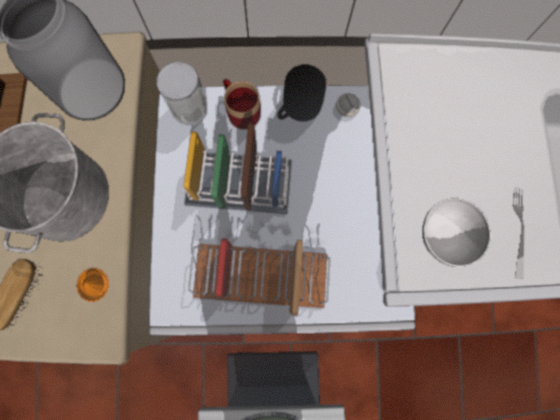

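The top view puts red at column 223 (second from left) and beech at column 298 (fifth), so the large end is the right (-y): walnut→slot 6, green→4, mustard→3, blue→1. In the stand, from the left, are mustard (192,165), green (220,170), walnut (249,165) and blue (277,178).

```bash
cat >> h.py <<'E'
def rays(f,uv):
    uv=np.asarray(uv,float).reshape(-1,2); K=f['K']
    d=(uv-[K[0,2],K[1,2]])/[K[0,0],K[1,1]]; s=d.copy()
    for _ in range(8): s=d/(1+f['k1']*(s**2).sum(1,keepdims=True))
    return np.c_[s,np.ones(len(s))]
def cloud(f,mask,T=None):
    T=f['cam_to_world'] if T is None else T
    v,u=np.nonzero(mask&(f['z_map']>0)); c=rays(f,np.c_[u,v])*f['z_map'][v,u][:,None]
    return c@T[:3,:3].T+T[:3,3]
HSV={'mustard':((18,150,90),(30,255,255)),'green':((50,60,30),(85,255,200)),'walnut':((3,80,15),(14,220,105)),
 'blue':((105,100,30),(125,255,200)),'red':((0,150,70),(6,255,255)),'beech':((10,60,90),(19,170,255))}
H=dict(walnut=.15,green=.13,mustard=.12,blue=.1,beech=.14,red=.11)
W=dict(walnut=.155,green=.135,mustard=.125,blue=.105,beech=.145,red=.115)
def mask(f,n): 
    return cv2.inRange(cv2.cvtColor(f['color'],cv2.COLOR_RGB2HSV),*map(np.array,HSV[n]))>0
E
python3 - <<'E'
from h import *
for cam in('scene','top'):
    f=dict(np.load(cam+'0.npz'))
    for n in HSV:
        fl=.014 if n in('red','beech') else .018
        p=cloud(f,mask(f,n)); b=(p[:,0]>.25)&(p[:,0]<.85)&(abs(p[:,1])<.35)&(p[:,2]>.07)&(p[:,2]<fl+H[n]+.02)
        p=p[b]; zt=fl+H[n]; e=p[abs(p[:,2]-zt)<.008]
        if len(e)<10: print(cam,n,'few',len(p),len(e)); continue
        r=cv2.minAreaRect(e[:,:2].astype(np.float32)*1000)
        c,(w,h),a=r
        print(cam,n,len(p),len(e),'zmed',e[:,2].mean().round(4),'mean',e[:,:2].mean(0).round(4),'rect',np.round(c,1),np.round((w,h,a),1))
        d=np.polyfit(e[:,0],e[:,1],1); print('   dy/dx',d[0].round(3), 'x pct',np.percentile(e[:,0],[1,99]).round(3),'y pct',np.percentile(e[:,1],[2,98]).round(3))
E
```

```text
scene mustard 690 177 zmed 0.1367 mean [0.664  0.1611] rect [668.1 159.3] [ 11.1 114.5  84.2]
   dy/dx -0.102 x pct [0.614 0.721] y pct [0.152 0.169]
scene green 1001 214 zmed 0.1461 mean [0.6443 0.1031] rect [651.8 100.2] [ 12.4 122.7  84.3]
   dy/dx -0.097 x pct [0.592 0.71 ] y pct [0.092 0.111]
scene walnut 1623 246 zmed 0.1661 mean [0.6506 0.0422] rect [659.3  39.5] [ 12.6 144.   83.8]
   dy/dx -0.095 x pct [0.589 0.728] y pct [0.03  0.051]
scene blue 501 151 zmed 0.1161 mean [ 0.6374 -0.0162] rect [641.6 -17.8] [10.2 95.6 84.3]
   dy/dx -0.101 x pct [0.595 0.688] y pct [-0.025 -0.01 ]
scene red 1148 326 zmed 0.1221 mean [0.4464 0.0971] rect [453.9  95.1] [ 11.7 110.5  85.2]
   dy/dx -0.085 x pct [0.399 0.504] y pct [0.088 0.104]
scene beech 3234 419 zmed 0.1516 mean [ 0.4255 -0.0228] rect [489.2 126.2] [381.5 219.9  83.5]
   dy/dx 0.162 x pct [0.36  0.589] y pct [-0.06   0.315]
top mustard 552 302 zmed 0.1364 mean [0.6694 0.1553] rect [670.8 155.6] [ 10.9 115.6  84. ]
   dy/dx -0.1 x pct [0.615 0.728] y pct [0.147 0.165]
top green 560 336 zmed 0.1465 mean [0.655  0.0976] rect [655.1  98.1] [ 12.  128.1  83.2]
   dy/dx -0.106 x pct [0.593 0.718] y pct [0.087 0.107]
top walnut 674 374 zmed 0.1667 mean [0.6603 0.0368] rect [661.5  36.6] [ 12.2 149.3  85.4]
   dy/dx -0.099 x pct [0.589 0.734] y pct [0.027 0.047]
top blue 180 180 zmed 0.1172 mean [ 0.6461 -0.0209] rect [644.6 -20.7] [ 9.5 93.  83.5]
   dy/dx -0.115 x pct [0.601 0.69 ] y pct [-0.028 -0.015]
top red 181 181 zmed 0.1231 mean [0.4486 0.0927] rect [451.1  92.6] [ 10.2 102.3  85.5]
   dy/dx -0.101 x pct [0.4   0.502] y pct [0.085 0.1  ]
top beech 5902 492 zmed 0.1525 mean [ 0.4269 -0.0324] rect [443.9 141.3] [408.3 140.2  86. ]
   dy/dx -0.305 x pct [0.362 0.497] y pct [-0.064  0.325]
```

```bash
cat >> h.py <<'E'
from scipy.spatial.transform import Rotation as Ro
def go(xyz,yaw):
    s=bot.observe(); R=Ro.from_euler('xyz',s['tool_rot']); G=Ro.from_euler('xyz',[np.pi,0,yaw])
    print('clock',s['clock'],'pos',s['position'].round(4),'rot',s['tool_rot'].round(3),'F',s['force'].round(1),'w',s['grip_width'].round(4))
    print(' shift mm now-frame',(R.inv().apply(np.array(xyz)-s['position'])*1000).round(1),'goal-frame',(G.inv().apply(np.array(xyz)-s['position'])*1000).round(1),'turn units',(np.degrees((R.inv()*G).as_rotvec())/6).round(2))
E
python3 - <<'E'
from h import *
for cam in('scene','top'):
    f=dict(np.load(cam+'0.npz'))
    for n in('beech','red'):
        p=cloud(f,mask(f,n)); zt=.014+H[n]; e=p[(abs(p[:,2]-zt)<.008)&(p[:,0]>.33)&(p[:,0]<.56)&(abs(p[:,1]-(-.055 if n=='beech' else .095))<.03)]
        d=np.polyfit(e[:,0],e[:,1],1); print(cam,n,len(e),e.mean(0).round(4),cv2.minAreaRect(e[:,:2].astype(np.float32)*1000),d[0].round(3))
    p=cloud(f,np.ones((420,560),bool)); # rack floor by height
    hsv=cv2.cvtColor(f['color'],cv2.COLOR_RGB2HSV).reshape(-1,3)[(f['z_map']>0).ravel()]
    e=p[(abs(p[:,2]-.012)<.008)&(p[:,0]>.3)&(p[:,0]<.6)&(abs(p[:,1])<.25)&(hsv[:,1]>110)&(hsv[:,0]<16)]
    print(cam,'rack',len(e),cv2.minAreaRect(e[:,:2].astype(np.float32)*1000))
go([.62,.0,.33],-.1)
E
```

```text
scene beech 378 [ 0.4199 -0.05    0.1517] ((427.91192626953125, -52.517391204833984), (11.604924201965332, 138.34840393066406), 84.02464294433594) -0.089
scene red 326 [0.4464 0.0971 0.1221] ((453.9322814941406, 95.05449676513672), (11.737181663513184, 110.48782348632812), 85.22232055664062) -0.085
scene rack 3513 ((487.713623046875, 16.607223510742188), (288.7479553222656, 227.86947631835938), 83.97179412841797)
top beech 463 [ 0.4278 -0.0546  0.1529] ((430.00714111328125, -55.137290954589844), (12.116116523742676, 140.3878936767578), 84.5082015991211) -0.094
top red 181 [0.4486 0.0927 0.1231] ((451.0983581542969, 92.63333129882812), (10.246248245239258, 102.26741027832031), 85.45823669433594) -0.101
top rack 2491 ((439.7797546386719, 18.803955078125), (284.5090026855469, 115.97754669189453), 84.53627014160156)Traceback (most recent call last):
  File "<stdin>", line 11, in <module>
  File "h.py", line 22, in go
    print('clock',s['clock'],'pos',s['position'].round(4),'rot',s['tool_rot'].round(3),'F',s['force'].round(1),'w',s['grip_width'].round(4))
                                                                                                                   ^^^^^^^^^^^^^^^^^^^^^
AttributeError: 'float' object has no attribute 'round'
```

>>> carry_out(
  targets=[
    [0,0,-20,0,0,0.92,120],
    [0,0,-20,0,0,0.92,120],
    [0,0,-20,0,0,0.92,120],
    [0,0,-20,0,0,0.92,120],
    [0,0,-20,0,0,0.92,120],
  ],
)

```text
clock: 0.52
position: [0.2322, -0.58, 0.332]
tool_rot: [-3.141, 0.0, -0.106]
force: [0.6, -0.2, -0.2]
grip_width: 0.0452
```

>>> carry_out(
  targets=[
    [18,-33,0,0,0,0,120],
    [18,-33,0,0,0,0,120],
    [18,-33,0,0,0,0,120],
    [18,-33,0,0,0,0,120],
    [18,-33,0,0,0,0,120],
  ],
)

```text
clock: 0.93
position: [0.339, -0.4234, 0.3311]
tool_rot: [-3.141, 0.0, -0.101]
force: [-0.3, -1.2, 0.1]
grip_width: 0.0452
```

>>> carry_out(
  targets=[
    [18,-33,0,0,0,0,120],
    [18,-33,0,0,0,0,120],
    [18,-33,0,0,0,0,120],
    [18,-33,0,0,0,0,120],
    [18,-33,0,0,0,0,120],
  ],
)

```text
clock: 1.35
position: [0.4452, -0.2683, 0.3313]
tool_rot: [-3.142, 0.0, -0.101]
force: [0.5, 0.1, -0.5]
grip_width: 0.0453
```

>>> carry_out(
  targets=[
    [18,-33,0,0,0,0,120],
    [18,-33,0,0,0,0,120],
    [18,-33,0,0,0,0,120],
    [18,-33,0,0,0,0,120],
    [0,0,0,0,0,0,120],
  ],
)

```text
clock: 1.77
position: [0.5326, -0.1389, 0.3308]
tool_rot: [-3.139, -0.0, -0.093]
force: [0.2, 1.1, -0.3]
grip_width: 0.0451
```

```bash
sed -i "s/s\['grip_width'\].round(4)/round(s['grip_width'],4)/" h.py; cat >> h.py <<'E'
def wrist(name,zlo=None):
    s=bot.observe(); f=bot.grab_frame('wrist'); save(f,name)
    M=np.eye(4); M[:3,:3]=Ro.from_euler('xyz',s['tool_rot']).as_matrix(); M[:3,3]=s['position']
    return f,M@f['T_tool_cam']
def boards(f,T,names):
    for n in names:
        p=cloud(f,mask(f,n),T)
        for fl in (.014,.018):
            e=p[(abs(p[:,2]-fl-H[n])<.008)&(p[:,0]>.33)&(p[:,0]<.76)&(abs(p[:,1]-.02)<.2)]
            e=e[(e[:,0]<.54)==(fl==.014)] if len(e) else e
            if len(e)<40: continue
            c,wh,a=cv2.minAreaRect(e[:,:2].astype(np.float32)*1000)
            print(n,'rack' if fl==.014 else 'stand',len(e),'mean',e.mean(0).round(4),'rect',np.round(c,1),np.round(wh,1),round(a,1),'slope',np.polyfit(e[:,0],e[:,1],1)[0].round(3))
E
python3 - <<'E'
from h import *
go([.661,.037,.3],-.1)
f,T=wrist('w1'); print(f['T_tool_cam'].round(3).tolist()); boards(f,T,HSV)
E
```

```text
clock 1.7667 pos [ 0.5326 -0.1389  0.3308] rot [-3.139 -0.    -0.093] F [ 0.2  1.1 -0.3] w 0.0451
 shift mm now-frame [ 111.5 -187.    31.4] goal-frame [ 110.2 -187.9   30.8] turn units [-0.03 -0.    0.07]
[[0.0, -0.955, -0.295, 0.074], [1.0, 0.0, 0.0, 0.002], [-0.0, -0.295, 0.955, -0.143], [0.0, 0.0, 0.0, 1.0]]
green stand 1775 mean [0.6364 0.0953 0.146 ] rect [650.1  96.1] [ 13.4 119.9] 84.1 slope -0.142
walnut stand 2552 mean [0.6461 0.0353 0.1668] rect [643.5  36.8] [ 13.5 111.3] 84.5 slope -0.102
blue stand 1594 mean [ 0.6454 -0.0242  0.117 ] rect [644.1 -22.9] [ 12.5 101.9] 84.0 slope -0.102
red rack 844 mean [0.4589 0.09   0.1239] rect [454.2  90.8] [ 12.2 111.9] 84.6 slope -0.099
beech rack 552 mean [ 0.4796 -0.0623  0.1532] rect [476.5 -62. ] [12.4 49.9] 84.4 slope -0.135
```

View pics/w1.png

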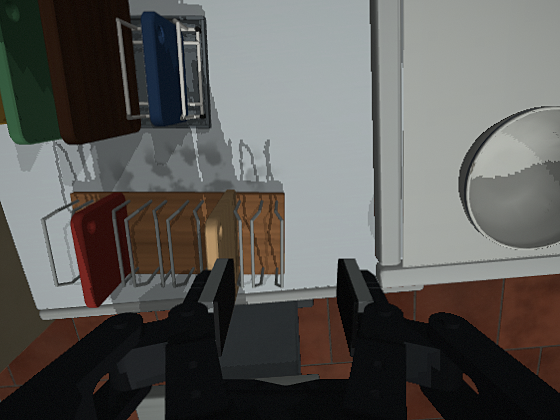

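The wrist view shows walnut (95,70), blue (165,85), red (100,245) and beech (220,245) standing as expected. All measures agree to about 3 mm, so I'll go to walnut.

>>> carry_out(
  targets=[
    [20,-34,0,0,0,0,120],
    [20,-34,0,0,0,0,120],
    [20,-34,0,0,0,0,120],
    [20,-34,0,0,0,0,120],
    [20,-34,0,0,0,0,120],
  ],
)

```text
clock: 2.23
position: [0.6468, 0.0138, 0.3311]
tool_rot: [3.141, 0.0, -0.102]
force: [-0.3, -0.2, 0.8]
grip_width: 0.0453
```

>>> carry_out(
  targets=[
    [9,-17,20,0,0,0,120],
    [0,0,30,0,0,0,120],
    [0,0,20,0,0,0,120],
    [0,0,0,0,0,0,120],
    [0,0,0,0,0,0,120],
  ],
)

```text
clock: 2.65
position: [0.6565, 0.0283, 0.261]
tool_rot: [3.141, 0.002, -0.102]
force: [-0.1, 0.1, 0.9]
grip_width: 0.0449
```

```bash
python3 - <<'E'
from h import *
go([.660,.0365,.138],-.1)
f,T=wrist('w2'); boards(f,T,HSV)
E
```

```text
clock 2.65 pos [0.6565 0.0283 0.261 ] rot [ 3.141e+00  2.000e-03 -1.020e-01] F [-0.1  0.1  0.9] w 0.0449
 shift mm now-frame [  2.9  -8.6 123. ] goal-frame [  2.7  -8.5 123. ] turn units [ 0.01  0.02 -0.02]
mustard stand 2239 mean [0.6784 0.1536 0.1376] rect [673.2 154.7] [ 12.2 122.1] 84.2 slope -0.102
green stand 2699 mean [0.6669 0.0946 0.1472] rect [659.8  96. ] [ 12.6 126.1] 84.2 slope -0.105
walnut stand 3515 mean [0.6714 0.0344 0.1676] rect [662.7  35.6] [ 12.  152.1] 84.0 slope -0.103
blue stand 1742 mean [ 0.6493 -0.0227  0.1172] rect [646.1 -23. ] [ 12.4 101.8] 84.1 slope -0.105
red rack 393 mean [0.4951 0.0864 0.1231] rect [492.9  86.6] [10.8 36.3] 83.2 slope -0.082
beech rack 135 mean [ 0.4683 -0.0641  0.1543] rect [462.7 -65. ] [44.   5.3] 2.8 slope -0.011
```

View pics/w2.png

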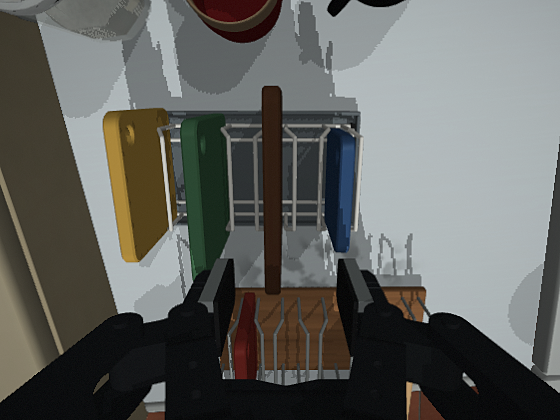

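>>> carry_out(
  targets=[
    [5,-8,3,0,0,0,120],
    [0,0,35,0,0,0,120],
    [0,0,35,0,0,0,120],
    [0,0,30,0,0,0,120],
    [0,0,20,0,0,0,120],
  ],
)

```text
clock: 3.12
position: [0.6626, 0.0368, 0.1367]
tool_rot: [-3.142, 0.001, -0.101]
force: [0.5, -0.5, -0.1]
grip_width: 0.0453
```

>>> carry_out(
  targets=[
    [0,0,0,0,0,0,255],
    [0,0,0,0,0,0,255],
    [0,0,0,0,0,0,255],
    [0,0,0,0,0,0,255],
    [0,0,0,0,0,0,255],
  ],
  force=50,
)

```text
clock: 3.53
position: [0.6638, 0.0367, 0.1404]
tool_rot: [-3.141, -0.003, -0.101]
force: [1.2, -0.2, 7.2]
grip_width: 0.0112
```

>>> carry_out(
  targets=[
    [0,0,-20,0,0,0,255],
    [0,0,-38,0,0,0,255],
    [0,0,-38,0,0,0,255],
    [0,0,-38,0,0,0,255],
    [0,0,-38,0,0,0,255],
  ],
)

```text
clock: 3.95
position: [0.6623, 0.0365, 0.3133]
tool_rot: [-3.141, -0.001, -0.101]
force: [0.0, -0.3, -1.8]
grip_width: 0.0113
```

>>> carry_out(
  targets=[
    [-25,20,0,0,0,0,255],
    [-25,20,0,0,0,0,255],
    [-25,20,0,0,0,0,255],
    [-25,20,0,0,0,0,255],
    [-25,20,0,0,0,0,255],
  ],
)

```text
clock: 4.37
position: [0.5267, -0.051, 0.3111]
tool_rot: [3.142, -0.001, -0.101]
force: [1.0, -0.5, -1.5]
grip_width: 0.0109
```

```bash
cat >> h.py <<'E'
def rack(f,T):
    p=cloud(f,np.ones((420,560),bool),T); hsv=cv2.cvtColor(f['color'],cv2.COLOR_RGB2HSV).reshape(-1,3)[(f['z_map']>0).ravel()]
    b=(p[:,0]>.3)&(p[:,0]<.54)&(abs(p[:,1])<.25)
    e=p[(abs(p[:,2]-.012)<.006)&b&(hsv[:,1]>110)&(hsv[:,0]<18)]
    print('rack floor',len(e),np.round(cv2.minAreaRect(e[:,:2].astype(np.float32)*1000)[0],1),cv2.minAreaRect(e[:,:2].astype(np.float32)*1000)[1:])
    # hoop tops: grey points 66..84 mm up; offset across the slots from (.440,.020)
    h=p[(abs(p[:,2]-.073)<.012)&b&(hsv[:,1]<60)]; v=(h[:,:2]-[.440,.020])@[.1,.995]
    print('hoops',len(h)); H_,E_=np.histogram(v*1000,np.arange(-165,166,3)); print([(int(E_[i]),int(H_[i])) for i in range(len(H_)) if H_[i]>3])
E
python3 - <<'E'
from h import *
go([.428,-.105,.31],-.1)
f,T=wrist('w3'); boards(f,T,['red','beech','walnut']); rack(f,T)
E
```

```text
clock 4.3667 pos [ 0.5267 -0.051   0.3111] rot [ 3.142e+00 -1.000e-03 -1.010e-01] F [ 1.  -0.5 -1.5] w 0.0109
 shift mm now-frame [-92.8  63.7   1. ] goal-frame [-92.9  63.6   1.1] turn units [ 0.   -0.01 -0.01]
red rack 1044 mean [0.4632 0.0898 0.1237] rect [455.7  90.7] [ 12.4 111.1] 85.0 slope -0.104
beech rack 214 mean [ 0.4816 -0.0662  0.1532] rect [480.8 -66.2] [ 4.  39.6] 84.8 slope -0.086
rack floor 9372 [440.5  16.8] ((289.3050842285156, 120.99838256835938), 84.402099609375)
hoops 4449
[(-150, 48), (-147, 214), (-144, 31), (-141, 28), (-138, 6), (-120, 6), (-117, 13), (-114, 42), (-111, 144), (-99, 64), (-96, 87), (-93, 14), (-90, 12), (-45, 21), (-42, 17), (-39, 4), (-21, 4), (-18, 14), (-15, 14), (-12, 160), (-9, 38), (0, 79), (3, 169), (6, 22), (9, 15), (30, 17), (33, 32), (36, 107), (39, 159), (51, 152), (54, 106), (57, 15), (60, 12), (99, 10), (102, 217), (105, 39), (108, 14), (129, 10), (132, 34), (135, 39), (138, 239), (141, 51)]
```

View pics/w3.png

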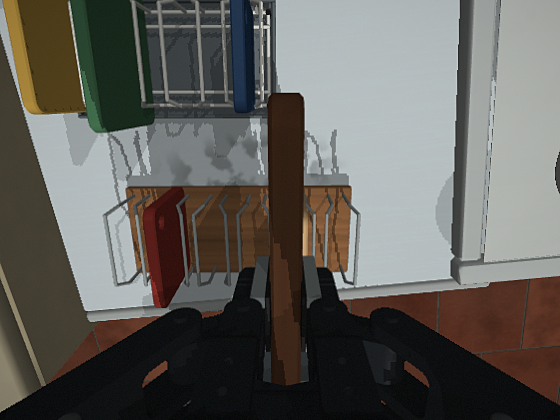

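>>> carry_out(
  targets=[
    [-31,22,0,0,0,0,255],
    [-31,22,0,0,0,0,255],
    [-31,22,0,0,0,0,255],
    [0,0,30,0,0,0,255],
    [0,0,40,0,0,0,255],
  ],
)

```text
clock: 4.83
position: [0.4296, -0.1082, 0.2431]
tool_rot: [3.14, -0.008, -0.104]
force: [2.8, 0.3, -3.4]
grip_width: 0.0113
```

```bash
python3 - <<'E'
from h import *
go([.4275,-.107,.136],-.1)
E
```

```text
clock 4.8333 pos [ 0.4296 -0.1082  0.2431] rot [ 3.14  -0.008 -0.104] F [ 2.8  0.3 -3.4] w 0.0113
 shift mm now-frame [ -3.1  -1.1 107.1] goal-frame [ -2.3  -1.  107.1] turn units [ 0.01 -0.08 -0.04]
```

>>> carry_out(
  targets=[
    [-1,-1,25,0,0,0,255],
    [0,0,25,0,0,0,255],
    [0,0,20,0,0,0,255],
    [0,0,10,0,0,0,255],
    [0,0,0,0,0,0,255],
  ],
)

```text
clock: 5.25
position: [0.4274, -0.1054, 0.1591]
tool_rot: [-3.141, 0.002, -0.101]
force: [-0.2, -0.5, -1.6]
grip_width: 0.0113
```

>>> carry_out(
  targets=[
    [0,0,10,0,0,0,255],
    [0,0,7,0,0,0,255],
    [0,0,3,0,0,0,255],
    [0,0,2,0,0,0,255],
    [0,0,0,0,0,0,255],
  ],
)

```text
clock: 5.67
position: [0.4282, -0.1056, 0.1385]
tool_rot: [3.142, -0.0, -0.101]
force: [0.4, -0.1, -2.3]
grip_width: 0.0112
```

>>> carry_out(
  targets=[
    [0,0,2,0,0,0,255],
    [0,0,0,0,0,0,255],
    [0,0,0,0,0,0,140],
    [0,0,0,0,0,0,140],
    [0,0,0,0,0,0,140],
  ],
)

```text
clock: 6.08
position: [0.4282, -0.1056, 0.1365]
tool_rot: [3.142, -0.0, -0.101]
force: [0.2, -0.7, 0.1]
grip_width: 0.0382
```

>>> carry_out(
  targets=[
    [0,0,-15,0,0,0,140],
    [0,0,-35,0,0,0,140],
    [0,0,-38,0,0,0,140],
    [0,0,-38,0,0,0,140],
    [0,0,-38,0,0,0,140],
  ],
)

```text
clock: 6.5
position: [0.4276, -0.1054, 0.3024]
tool_rot: [-3.141, -0.0, -0.101]
force: [-0.1, -0.4, 0.0]
grip_width: 0.0387
```

```bash
python3 - <<'E'
from h import *
go([.655,.096,.3],-.1)
f,T=wrist('w4'); boards(f,T,['red','beech','walnut','green']); rack(f,T)
E
```

```text
clock 6.5 pos [ 0.4276 -0.1054  0.3024] rot [-3.141 -0.    -0.101] F [-0.1 -0.4  0. ] w 0.0387
 shift mm now-frame [ 206.  -223.3    2.4] goal-frame [ 206.2 -223.1    2.4] turn units [-0.   -0.   -0.01]
red rack 1402 mean [0.4582 0.0895 0.1238] rect [454.7  90.1] [ 12.5 110.5] 84.2 slope -0.098
beech rack 2172 mean [ 0.4398 -0.0588  0.1537] rect [434.7 -57.8] [ 12.4 131.3] 84.4 slope -0.096
walnut rack 2484 mean [ 0.4356 -0.1079  0.1638] rect [ 428.6 -107.2] [ 12.  150.5] 84.2 slope -0.099
rack floor 9804 [436.  -13.7] ((227.55319213867188, 120.75362396240234), 84.18094635009766)
hoops 5487
[(-150, 73), (-147, 249), (-144, 29), (-141, 22), (-138, 9), (-120, 12), (-117, 24), (-114, 102), (-111, 211), (-108, 4), (-99, 164), (-96, 154), (-93, 14), (-90, 17), (-51, 12), (-48, 249), (-45, 61), (-42, 18), (-39, 5), (-21, 13), (-18, 29), (-15, 41), (-12, 258), (-9, 42), (0, 113), (3, 205), (6, 15), (9, 10), (30, 22), (33, 41), (36, 150), (39, 220), (51, 213), (54, 127), (57, 10), (60, 5), (129, 14), (132, 44), (135, 101), (138, 303), (141, 38)]
```

View pics/w4.png

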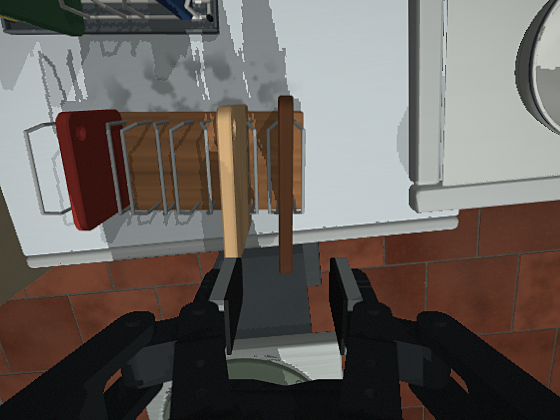

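Walnut stands in slot 6 at (.4286,-.1072), 49.7 mm from beech, with its top at 0.164. Next is green.

>>> carry_out(
  targets=[
    [26,-28,0,0,0,0,140],
    [26,-28,0,0,0,0,140],
    [26,-28,0,0,0,0,140],
    [26,-28,0,0,0,0,140],
    [26,-28,0,0,0,0,140],
  ],
)

```text
clock: 6.97
position: [0.5727, 0.022, 0.3003]
tool_rot: [3.142, -0.0, -0.101]
force: [-0.3, -0.8, -0.3]
grip_width: 0.0386
```

>>> carry_out(
  targets=[
    [26,-28,0,0,0,0,140],
    [26,-28,10,0,0,0,140],
    [24,-28,20,0,0,0,140],
    [0,0,30,0,0,0,140],
    [0,0,0,0,0,0,140],
  ],
)

```text
clock: 7.38
position: [0.6537, 0.0978, 0.2343]
tool_rot: [3.14, 0.008, -0.098]
force: [-1.2, -1.1, -0.7]
grip_width: 0.0385
```

```bash
python3 - <<'E'
from h import *
go([.655,.0975,.118],-.1)
f,T=wrist('w5'); boards(f,T,['green','mustard','blue'])
E
```

```text
clock 7.3833 pos [0.6537 0.0978 0.2343] rot [ 3.14   0.008 -0.098] F [-1.2 -1.1 -0.7] w 0.0385
 shift mm now-frame [  2.2   0.  116.3] goal-frame [  1.3   0.2 116.3] turn units [0.02 0.07 0.02]
green stand 3137 mean [0.6639 0.0958 0.1476] rect [656.9  96.5] [ 11.9 131.9] 84.3 slope -0.105
mustard stand 2925 mean [0.6785 0.154  0.1375] rect [673.4 154.9] [ 12.4 121.4] 84.2 slope -0.102
blue stand 2334 mean [ 0.6497 -0.0216  0.1169] rect [645.  -22.6] [ 13.5 102.5] 84.6 slope -0.1
```

>>> carry_out(
  targets=[
    [1,0,35,0,0,0,140],
    [0,0,35,0,0,0,140],
    [0,0,30,0,0,0,140],
    [0,0,14,0,0,0,140],
    [0,0,0,0,0,0,140],
  ],
)

```text
clock: 7.85
position: [0.6554, 0.0949, 0.1252]
tool_rot: [3.14, 0.003, -0.102]
force: [-1.0, -0.4, 0.4]
grip_width: 0.0381
```

>>> carry_out(
  targets=[
    [0,0,0,0,0,0,255],
    [0,0,0,0,0,0,255],
    [0,0,0,0,0,0,255],
    [0,0,0,0,0,0,255],
    [0,0,0,0,0,0,255],
  ],
)

```text
clock: 8.27
position: [0.6577, 0.0966, 0.1291]
tool_rot: [-3.14, -0.004, -0.101]
force: [-0.7, 0.3, 9.1]
grip_width: 0.011
```

>>> carry_out(
  targets=[
    [0,0,-20,0,0,0,255],
    [0,0,-38,0,0,0,255],
    [0,0,-38,0,0,0,255],
    [0,0,-38,0,0,0,255],
    [0,0,-38,0,0,0,255],
  ],
)

```text
clock: 8.68
position: [0.6562, 0.0961, 0.302]
tool_rot: [-3.141, -0.002, -0.101]
force: [0.1, -0.1, -1.0]
grip_width: 0.0107
```

```bash
python3 - <<'E'
from h import *
go([.437,-.0075,.29],-.1)
E
```

```text
clock 8.6833 pos [0.6562 0.0961 0.302 ] rot [-3.141e+00 -2.000e-03 -1.010e-01] F [ 0.1 -0.1 -1. ] w 0.0107
 shift mm now-frame [-207.6  125.2   11.6] goal-frame [-207.7  124.9   12. ] turn units [-0.   -0.02 -0.01]
```

>>> carry_out(
  targets=[
    [-30,18,0,0,0,0,255],
    [-30,18,0,0,0,0,255],
    [-30,18,0,0,0,0,255],
    [-30,18,0,0,0,0,255],
    [-30,18,0,0,0,0,255],
  ],
)

```text
clock: 9.1
position: [0.4966, 0.0212, 0.2996]
tool_rot: [-3.142, -0.002, -0.101]
force: [0.9, 0.2, -2.1]
grip_width: 0.0108
```

>>> carry_out(
  targets=[
    [-30,18,0,0,0,0,255],
    [-28,17,0,0,0,0,255],
    [0,0,30,0,0,0,255],
    [0,0,20,0,0,0,255],
    [0,0,0,0,0,0,255],
  ],
)

```text
clock: 9.52
position: [0.4355, -0.0075, 0.2472]
tool_rot: [3.141, 0.002, -0.101]
force: [-0.8, 0.8, -2.8]
grip_width: 0.0109
```

```bash
python3 - <<'E'
from h import *
go([.437,-.0075,.126],-.1)
f,T=wrist('w6'); boards(f,T,['red','beech'])
E
```

```text
clock 9.5167 pos [ 0.4355 -0.0075  0.2472] rot [ 3.141e+00  2.000e-03 -1.010e-01] F [-0.8  0.8 -2.8] w 0.0109
 shift mm now-frame [  1.7  -0.3 121.2] goal-frame [  1.5  -0.2 121.2] turn units [ 0.01  0.02 -0.01]
red rack 2144 mean [0.459  0.0899 0.1237] rect [454.9  91. ] [ 12.9 110.9] 84.5 slope -0.093
beech rack 2819 mean [ 0.4306 -0.0571  0.1535] rect [427.3 -82. ] [ 61.9 141.9] 84.5 slope -0.086
```

View pics/w6.png

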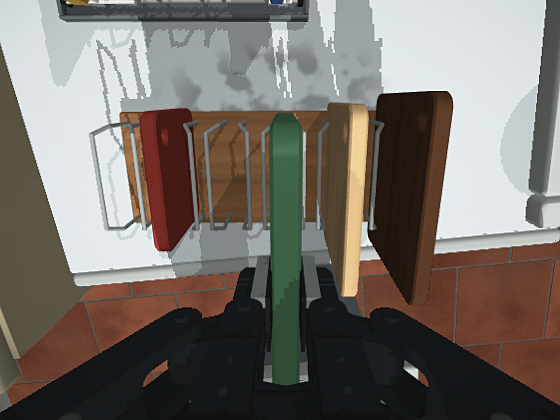

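Green hangs squarely over slot 4 at about (286,240), with one hoop showing at column 262 and the other hidden. I'll lower it.

>>> carry_out(
  targets=[
    [1,0,30,0,0,0,255],
    [0,0,30,0,0,0,255],
    [0,0,25,0,0,0,255],
    [0,0,12,0,0,0,255],
    [0,0,0,0,0,0,255],
  ],
)

```text
clock: 9.98
position: [0.4378, -0.007, 0.1508]
tool_rot: [3.141, 0.002, -0.101]
force: [0.1, 0.8, -2.0]
grip_width: 0.0104
```

```bash
python3 - <<'E'
from h import *
go([.437,-.0075,.126],-.1)
E
```

```text
clock 9.9833 pos [ 0.4378 -0.007   0.1508] rot [ 3.141e+00  2.000e-03 -1.010e-01] F [ 0.1  0.8 -2. ] w 0.0104
 shift mm now-frame [-0.7  0.5 24.8] goal-frame [-0.8  0.5 24.8] turn units [ 0.    0.02 -0.01]
```

>>> carry_out(
  targets=[
    [0,0,12,0,0,0,255],
    [0,0,8,0,0,0,255],
    [0,0,4,0,0,0,255],
    [0,0,0,0,0,0,255],
    [0,0,0,0,0,0,255],
  ],
)

```text
clock: 10.4
position: [0.4383, -0.0072, 0.1281]
tool_rot: [-3.142, -0.001, -0.101]
force: [0.1, 0.4, -1.6]
grip_width: 0.0109
```

>>> carry_out(
  targets=[
    [0,0,0,0,0,0,145],
    [0,0,0,0,0,0,145],
    [0,0,0,0,0,0,145],
    [0,0,-15,0,0,0,145],
    [0,0,-30,0,0,0,145],
  ],
)

```text
clock: 10.82
position: [0.4364, -0.0072, 0.1711]
tool_rot: [3.141, 0.004, -0.101]
force: [0.3, -0.9, 0.4]
grip_width: 0.0368
```

>>> carry_out(
  targets=[
    [0,0,-38,0,0,0,145],
    [0,0,-38,0,0,0,145],
    [0,0,-38,0,0,0,145],
    [20,-20,0,0,0,0,145],
    [0,0,0,0,0,0,145],
  ],
)

```text
clock: 11.23
position: [0.4629, 0.013, 0.2892]
tool_rot: [-3.14, -0.006, -0.1]
force: [-0.6, 0.8, -1.9]
grip_width: 0.0368
```

```bash
python3 - <<'E'
from h import *
go([.671,.156,.23],-.1)
f,T=wrist('w7'); boards(f,T,HSV)
E
```

```text
clock 11.2333 pos [0.4629 0.013  0.2892] rot [-3.14  -0.006 -0.1  ] F [-0.6  0.8 -1.9] w 0.0368
 shift mm now-frame [ 192.4 -163.    60.6] goal-frame [ 192.7 -163.1   59.2] turn units [-0.02 -0.06  0.  ]
mustard stand 357 mean [0.6177 0.1597 0.1358] rect [618.3 160.2] [12.6 15.9] 84.3 slope -0.023
green rack 2012 mean [ 0.4431 -0.0081  0.1436] rect [438.1  -7.8] [ 11.9 132.4] 84.3 slope -0.1
walnut rack 3006 mean [ 0.435  -0.1061  0.163 ] rect [ 428.  -106.7] [ 13.1 152.2] 84.3 slope -0.099
blue stand 401 mean [ 0.602  -0.0182  0.1164] rect [601.9 -18.5] [12.  18.5] 84.8 slope -0.051
red rack 1513 mean [0.4588 0.09   0.1236] rect [454.8  90.8] [ 12.1 112.9] 84.4 slope -0.095
beech rack 2105 mean [ 0.4436 -0.0584  0.1536] rect [434.1 -57.8] [ 12.5 134. ] 84.5 slope -0.087
```

>>> carry_out(
  targets=[
    [28,-23,0,0,0,0,145],
    [28,-23,0,0,0,0,145],
    [28,-23,0,0,0,0,145],
    [28,-23,0,0,0,0,145],
    [28,-23,0,0,0,0,145],
  ],
)

```text
clock: 11.7
position: [0.6116, 0.1114, 0.2861]
tool_rot: [3.141, 0.001, -0.101]
force: [1.0, -0.8, 0.4]
grip_width: 0.0368
```

>>> carry_out(
  targets=[
    [27,-24,0,0,0,0,145],
    [27,-24,0,0,0,0,145],
    [0,0,35,0,0,0,145],
    [0,0,35,0,0,0,145],
    [0,0,0,0,0,0,145],
  ],
)

```text
clock: 12.12
position: [0.6663, 0.1523, 0.2094]
tool_rot: [3.138, 0.009, -0.1]
force: [0.4, -0.4, -2.2]
grip_width: 0.0368
```

```bash
python3 - <<'E'
from h import *
go([.672,.156,.110],-.1)
f,T=wrist('w8'); boards(f,T,['mustard','blue'])
E
```

```text
clock 12.1167 pos [0.6663 0.1523 0.2094] rot [ 3.138  0.009 -0.1  ] F [ 0.4 -0.4 -2.2] w 0.0368
 shift mm now-frame [ 6.3 -4.6 99.4] goal-frame [ 5.3 -4.2 99.4] turn units [ 0.04  0.09 -0.  ]
mustard stand 3221 mean [0.6802 0.1546 0.1377] rect [674.  155.3] [ 11.6 120.8] 83.9 slope -0.104
blue stand 3000 mean [ 0.6498 -0.0209  0.1165] rect [645.2 -22.2] [ 13.8 102.7] 84.8 slope -0.102
```

>>> carry_out(
  targets=[
    [5,-4,0,0,0,0,145],
    [0,0,32,0,0,0,145],
    [0,0,32,0,0,0,145],
    [0,0,28,0,0,0,145],
    [0,0,6,0,0,0,145],
  ],
)

```text
clock: 12.58
position: [0.674, 0.1563, 0.1167]
tool_rot: [3.141, 0.002, -0.101]
force: [-0.5, -0.9, -0.1]
grip_width: 0.0367
```

>>> carry_out(
  targets=[
    [0,0,0,0,0,0,255],
    [0,0,0,0,0,0,255],
    [0,0,0,0,0,0,255],
    [0,0,0,0,0,0,255],
    [0,0,0,0,0,0,255],
  ],
)

```text
clock: 13.0
position: [0.6761, 0.1571, 0.1212]
tool_rot: [-3.14, -0.004, -0.101]
force: [-0.6, 0.1, 8.4]
grip_width: 0.0104
```

>>> carry_out(
  targets=[
    [0,0,-20,0,0,0,255],
    [0,0,-38,0,0,0,255],
    [0,0,-38,0,0,0,255],
    [0,0,-38,0,0,0,255],
    [0,0,-38,0,0,0,255],
  ],
)

```text
clock: 13.42
position: [0.6745, 0.1567, 0.294]
tool_rot: [-3.141, -0.002, -0.101]
force: [0.2, -0.6, -1.8]
grip_width: 0.0107
```

```bash
python3 - <<'E'
from h import *
go([.441,.042,.25],-.1)
E
```

```text
clock 13.4167 pos [0.6745 0.1567 0.294 ] rot [-3.141e+00 -2.000e-03 -1.010e-01] F [ 0.2 -0.6 -1.8] w 0.0107
 shift mm now-frame [-220.8  137.6   43.6] goal-frame [-220.9  137.4   44. ] turn units [-0.01 -0.02 -0.01]
```

>>> carry_out(
  targets=[
    [-31,20,0,0,0,0,255],
    [-31,20,0,0,0,0,255],
    [-31,20,0,0,0,0,255],
    [-31,20,0,0,0,0,255],
    [-31,20,0,0,0,0,255],
  ],
)

```text
clock: 13.83
position: [0.5088, 0.0722, 0.2917]
tool_rot: [-3.141, -0.002, -0.101]
force: [0.7, 0.5, -0.7]
grip_width: 0.0103
```

>>> carry_out(
  targets=[
    [-32,19,0,0,0,0,255],
    [-32,18,0,0,0,0,255],
    [0,0,20,0,0,0,255],
    [0,0,20,0,0,0,255],
    [0,0,0,0,0,0,255],
  ],
)

```text
clock: 14.25
position: [0.4418, 0.0421, 0.2495]
tool_rot: [3.141, 0.001, -0.101]
force: [-0.2, 1.1, -1.7]
grip_width: 0.0106
```

```bash
python3 - <<'E'
from h import *
go([.443,.042,.119],-.1)
f,T=wrist('w9'); boards(f,T,['red','green'])
E
```

```text
clock 14.25 pos [0.4418 0.0421 0.2495] rot [ 3.141e+00  1.000e-03 -1.010e-01] F [-0.2  1.1 -1.7] w 0.0106
 shift mm now-frame [ 1.300e+00 -1.000e-01  1.305e+02] goal-frame [ 1.200e+00 -1.000e-01  1.305e+02] turn units [ 0.01  0.01 -0.01]
red rack 2050 mean [0.4595 0.0901 0.1237] rect [454.   90.8] [ 12.4 112.2] 84.7 slope -0.097
green rack 2946 mean [ 0.4433 -0.0076  0.1434] rect [437.7  -7.7] [ 12.3 131.6] 84.3 slope -0.101
```

View pics/w9.png

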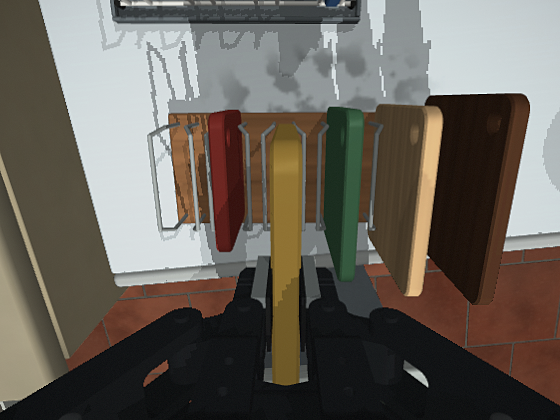

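Mustard hangs between slot 3's hoops (columns 265 and 303), so I'll lower it.

>>> carry_out(
  targets=[
    [1,0,30,0,0,0,255],
    [0,0,30,0,0,0,255],
    [0,0,25,0,0,0,255],
    [0,0,20,0,0,0,255],
    [0,0,0,0,0,0,255],
  ],
)

```text
clock: 14.72
position: [0.4434, 0.0425, 0.1438]
tool_rot: [3.141, 0.003, -0.101]
force: [-0.2, -1.2, -1.9]
grip_width: 0.0106
```

>>> carry_out(
  targets=[
    [0,0,10,0,0,0,255],
    [0,0,8,0,0,0,255],
    [0,0,5,0,0,0,255],
    [0,0,1,0,0,0,255],
    [0,0,0,0,0,0,255],
  ],
)

```text
clock: 15.13
position: [0.4442, 0.0425, 0.1219]
tool_rot: [-3.142, -0.0, -0.101]
force: [-0.9, 0.8, -1.3]
grip_width: 0.0106
```

>>> carry_out(
  targets=[
    [0,0,3,0,0,0,255],
    [0,0,0,0,0,0,255],
    [0,0,0,0,0,0,150],
    [0,0,0,0,0,0,150],
    [0,0,0,0,0,0,150],
  ],
)

```text
clock: 15.55
position: [0.4441, 0.0424, 0.1187]
tool_rot: [-3.141, -0.0, -0.101]
force: [0.5, 0.2, -0.5]
grip_width: 0.0346
```

>>> carry_out(
  targets=[
    [0,0,-15,0,0,0,150],
    [0,0,-35,0,0,0,150],
    [0,0,-38,0,0,0,150],
    [0,0,-38,0,0,0,150],
    [0,0,-38,0,0,0,150],
  ],
)

```text
clock: 15.97
position: [0.4434, 0.0424, 0.2846]
tool_rot: [-3.141, -0.0, -0.101]
force: [0.6, -1.0, -0.3]
grip_width: 0.0353
```

```bash
python3 - <<'E'
from h import *
go([.645,-.0205,.2],-.1)
f,T=wrist('w10'); boards(f,T,HSV); rack(f,T)
E
```

```text
clock 15.9667 pos [0.4434 0.0424 0.2846] rot [-3.141 -0.    -0.101] F [ 0.6 -1.  -0.3] w 0.0353
 shift mm now-frame [206.9  42.4  84.6] goal-frame [206.9  42.5  84.6] turn units [-0.   -0.   -0.01]
mustard rack 1837 mean [0.447  0.0402 0.1337] rect [441.9  40.6] [ 11.4 121. ] 84.0 slope -0.1
green rack 2215 mean [ 0.4446 -0.0081  0.1434] rect [438.2  -8. ] [ 12.2 130.4] 84.4 slope -0.098
walnut rack 3577 mean [ 0.4342 -0.1055  0.1629] rect [ 427.8 -106.5] [ 13.4 151.6] 84.3 slope -0.101
red rack 1669 mean [0.4588 0.09   0.1236] rect [398.7  27.9] [241.2  93.1] 48.1 slope -0.081
beech rack 2622 mean [ 0.4357 -0.0573  0.1537] rect [429.9 -57.6] [ 12.9 142.3] 84.5 slope -0.094
rack floor 8010 [443.1  54.4] ((215.9729766845703, 120.24455261230469), 84.61990356445312)
hoops 3609
[(-123, 9), (-69, 10), (-66, 18), (-63, 161), (-60, 203), (-48, 79), (-18, 20), (-15, 28), (-12, 250), (-9, 94), (0, 81), (3, 251), (6, 24), (9, 24), (12, 4), (30, 13), (33, 28), (36, 115), (39, 247), (51, 185), (54, 165), (57, 19), (60, 21), (63, 4), (87, 204), (90, 144), (99, 15), (102, 271), (105, 68), (108, 17), (111, 5), (129, 14), (132, 38), (135, 60), (138, 302), (141, 52)]
```

>>> carry_out(
  targets=[
    [35,7,0,0,0,0,145],
    [35,7,0,0,0,0,145],
    [35,7,0,0,0,0,145],
    [35,7,0,0,0,0,145],
    [35,7,0,0,0,0,145],
  ],
)

```text
clock: 16.43
position: [0.616, -0.0108, 0.2824]
tool_rot: [3.141, -0.0, -0.101]
force: [-0.5, 0.5, 0.8]
grip_width: 0.0369
```

>>> carry_out(
  targets=[
    [33,8,10,0,0,0,145],
    [0,0,30,0,0,0,145],
    [0,0,35,0,0,0,145],
    [0,0,20,0,0,0,145],
    [0,0,0,0,0,0,145],
  ],
)

```text
clock: 16.85
position: [0.6444, -0.0214, 0.1829]
tool_rot: [3.141, 0.007, -0.101]
force: [0.4, 0.1, 0.6]
grip_width: 0.0372
```

```bash
python3 - <<'E'
from h import *
go([.645,-.021,.092],-.1)
f,T=wrist('w11'); boards(f,T,['blue'])
E
```

```text
clock 16.85 pos [ 0.6444 -0.0214  0.1829] rot [ 3.141  0.007 -0.101] F [0.4 0.1 0.6] w 0.0372
 shift mm now-frame [ 1.2 -0.5 90.9] goal-frame [ 0.6 -0.5 90.9] turn units [ 0.01  0.06 -0.01]
blue stand 2842 mean [ 0.6511 -0.0234  0.1176] rect [645.7 -22.9] [ 11.8 102.1] 84.4 slope -0.102
```

>>> carry_out(
  targets=[
    [1,0,30,0,0,0,145],
    [0,0,30,0,0,0,145],
    [0,0,22,0,0,0,145],
    [0,0,6,0,0,0,145],
    [0,0,0,0,0,0,145],
  ],
)

```text
clock: 17.32
position: [0.6477, -0.0213, 0.0998]
tool_rot: [3.142, 0.0, -0.101]
force: [-0.6, 0.0, 1.0]
grip_width: 0.0369
```

>>> carry_out(
  targets=[
    [0,0,0,0,0,0,255],
    [0,0,0,0,0,0,255],
    [0,0,0,0,0,0,255],
    [0,0,0,0,0,0,255],
    [0,0,0,0,0,0,255],
  ],
)

```text
clock: 17.73
position: [0.6488, -0.0214, 0.1017]
tool_rot: [-3.141, -0.003, -0.101]
force: [0.6, 0.0, 8.1]
grip_width: 0.0109
```

>>> carry_out(
  targets=[
    [0,0,-20,0,0,0,255],
    [0,0,-38,0,0,0,255],
    [0,0,-38,0,0,0,255],
    [0,0,-38,0,0,0,255],
    [0,0,-38,0,0,0,255],
  ],
)

```text
clock: 18.15
position: [0.6474, -0.0214, 0.2749]
tool_rot: [-3.141, -0.002, -0.101]
force: [1.6, -0.1, -1.4]
grip_width: 0.0106
```

```bash
python3 - <<'E'
from h import *
go([.452,.1418,.23],-.1)
E
```

```text
clock 18.15 pos [ 0.6474 -0.0214  0.2749] rot [-3.141e+00 -2.000e-03 -1.010e-01] F [ 1.6 -0.1 -1.4] w 0.0106
 shift mm now-frame [-210.9 -142.7   44.6] goal-frame [-210.7 -142.9   44.9] turn units [-0.   -0.02 -0.01]
```

>>> carry_out(
  targets=[
    [-30,-20,0,0,0,0,255],
    [-30,-20,0,0,0,0,255],
    [-30,-20,0,0,0,0,255],
    [-30,-20,0,0,0,0,255],
    [-30,-20,0,0,0,0,255],
  ],
)

```text
clock: 18.57
position: [0.5071, 0.094, 0.2727]
tool_rot: [-3.141, -0.002, -0.101]
force: [0.2, 0.9, -0.2]
grip_width: 0.011
```

>>> carry_out(
  targets=[
    [-30,-21,0,0,0,0,255],
    [-29,-21,0,0,0,0,255],
    [0,0,20,0,0,0,255],
    [0,0,20,0,0,0,255],
    [0,0,0,0,0,0,255],
  ],
)

```text
clock: 18.98
position: [0.4527, 0.1408, 0.2302]
tool_rot: [3.141, 0.001, -0.1]
force: [-0.5, -0.5, -0.3]
grip_width: 0.0108
```

```bash
python3 - <<'E'
from h import *
go([.454,.1418,.099],-.1)
f,T=wrist('w12')
E
```

```text
clock 18.9833 pos [0.4527 0.1408 0.2302] rot [ 3.141e+00  1.000e-03 -1.000e-01] F [-0.5 -0.5 -0.3] w 0.0108
 shift mm now-frame [  1.4  -1.3 131.2] goal-frame [  1.2  -1.1 131.2] turn units [0.01 0.01 0.  ]
```

View pics/w12.png

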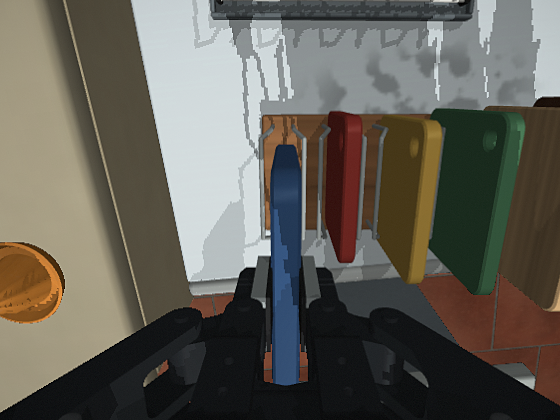

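Blue hangs between slot 1's hoops (columns 262 and 303), so I'll lower it with 1 mm of correction.

>>> carry_out(
  targets=[
    [1,-1,30,0,0,0,255],
    [0,0,30,0,0,0,255],
    [0,0,25,0,0,0,255],
    [0,0,20,0,0,0,255],
    [0,0,0,0,0,0,255],
  ],
)

```text
clock: 19.45
position: [0.4545, 0.1413, 0.1249]
tool_rot: [3.14, 0.003, -0.101]
force: [-0.8, 0.1, -1.3]
grip_width: 0.0107
```

>>> carry_out(
  targets=[
    [0,0,10,0,0,0,255],
    [0,0,8,0,0,0,255],
    [0,0,5,0,0,0,255],
    [0,0,2,0,0,0,255],
    [0,0,0,0,0,0,255],
  ],
)

```text
clock: 19.87
position: [0.4551, 0.1418, 0.1016]
tool_rot: [3.142, -0.0, -0.101]
force: [0.1, 0.0, 0.2]
grip_width: 0.0107
```

>>> carry_out(
  targets=[
    [0,0,2,0,0,0,255],
    [0,0,0,0,0,0,255],
    [0,0,0,0,0,0,150],
    [0,0,0,0,0,0,150],
    [0,0,0,0,0,0,150],
  ],
)

```text
clock: 20.28
position: [0.4551, 0.1418, 0.0996]
tool_rot: [-3.141, -0.0, -0.101]
force: [-0.5, -0.8, 0.2]
grip_width: 0.0353
```

>>> carry_out(
  targets=[
    [0,0,-15,0,0,0,150],
    [0,0,-35,0,0,0,150],
    [0,0,-38,0,0,0,150],
    [0,0,-38,0,0,0,150],
    [0,0,-38,0,0,0,150],
  ],
)

```text
clock: 20.7
position: [0.4545, 0.1418, 0.2655]
tool_rot: [-3.141, 0.0, -0.101]
force: [0.7, -1.0, 0.1]
grip_width: 0.0351
```

>>> carry_out(
  targets=[
    [0,30,-10,0,0,0,150],
    [0,30,0,0,0,0,150],
    [0,30,0,0,0,0,150],
    [0,30,0,0,0,0,150],
    [0,0,0,0,0,0,150],
  ],
)

```text
clock: 21.12
position: [0.4422, 0.0173, 0.2737]
tool_rot: [3.14, -0.0, -0.106]
force: [0.1, -0.2, 0.4]
grip_width: 0.0349
```

```bash
python3 - <<'E'
from h import *
go([.44,.02,.3],-.1)
f,T=wrist('w13'); boards(f,T,HSV); save(bot.grab_frame('scene'),'scene_end')
E
```

```text
clock 21.1167 pos [0.4422 0.0173 0.2737] rot [ 3.14  -0.    -0.106] F [ 0.1 -0.2  0.4] w 0.0349
 shift mm now-frame [ -2.5  -2.4 -26.3] goal-frame [ -2.5  -2.5 -26.3] turn units [ 0.02 -0.   -0.06]
mustard rack 2067 mean [0.4466 0.0397 0.1336] rect [441.6  40.5] [ 12.2 122.6] 84.2 slope -0.099
green rack 2353 mean [ 0.4429 -0.0081  0.1436] rect [437.4  -7.8] [ 11.8 132.2] 84.3 slope -0.099
walnut rack 3730 mean [ 0.4355 -0.1058  0.1631] rect [ 428.5 -106.6] [ 13.3 151.2] 84.2 slope -0.101
blue rack 1705 mean [0.4543 0.1384 0.113 ] rect [451.3 139.6] [ 12.2 102.2] 84.0 slope -0.097
red rack 1785 mean [0.4585 0.09   0.1236] rect [454.5  90.8] [ 12.4 111.4] 84.6 slope -0.094
beech rack 2250 mean [ 0.4298 -0.057   0.1535] rect [427.8 -82.1] [ 62.1 143.7] 84.6 slope -0.08
```

View pics/w13.png

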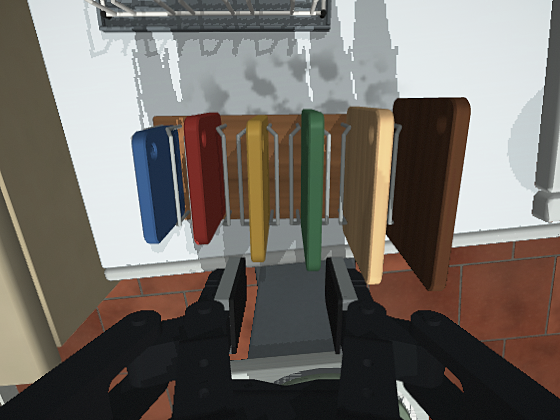

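All six stand in order: blue (155,185), red (205,180), mustard (257,190), green (312,190), beech (370,195) and walnut (435,190). They are about 49–50 mm apart, with tops at the expected heights. Handing in.

```bash
python3 -c "
from workcell import bot
print(bot.job_done())"
```

```text
the job is handed in; nothing more can be done
None
```

I moved all four boards from the stand into the rack and handed the job in at about 21 s on the robot's clock. The hand-in gave no verdict.

**Order:** the pale wooden board was second from the right, so the right (-y) end is the large one. From left to right the slots now hold blue, red, mustard, green, pale wooden and dark brown.

**Last checks:**
- **Position:** in the last wrist image the boards stand about 49–50 mm apart. The centres of the four moved boards are within about 3 mm of the slot centres I measured.
- **Height:** their upper edges measured 0.113, 0.134, 0.144 and 0.163 m (blue, mustard, green, dark brown), each within about 1 mm of a board resting on the rack floor.
- **Fixed boards:** the red board's measured centre stayed within about 1 mm throughout. The pale board's line did not shift.
- **Gripper:** it is open above the boards, about 0.11 m over the tallest one, and no contact force showed.

**Disagreements:**
- **Cameras:** early on they differed by 2–5 mm across the slots. I used the wrist camera, corrected by about 1.5 mm from where the placed boards ended up.
- **Pale board rectangle:** in the last check its fitted rectangle was spoiled by points from the neighbouring dark brown board, whose colour is similar. For that board I relied on its mean position and the picture.

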